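Find the open bore of the knock-out block

TASK

Two of the three bores in the steel knock-out block on this jeweller's bench are blind and one goes right through. Probe the bores with the brass pin from its wooden stand until you find the open one, and leave the pin standing upright in it with its collar down on the block. Leave the dish of stones alone.

Things in the scene. Friction and masses are not known exactly. Their poses are not given: they have to be found in the camera images.
- pin: Loose probe pin, 0.12 kg, 106 mm long: brass shaft 11 mm thick, 50 mm long, above it a brass collar 36 mm across, 6 mm thick, then a round black handle 24 mm across, 50 mm tall. Origin at the lower tip, z towards the handle. Starts upright in a fixed wooden stand (70 x 70 mm, 58 mm high), collar resting on its top, shaft in a 14 mm hole: lift over 50 mm to clear it.
- block: Steel block fixed to the bench, 70 (x) by 180 (y) by 55 mm high. Origin at the centre of its underside, z up. Three upright bores 21 mm across, black-floored, open in its top at x = 0, y = -55, 0, +55 mm. Any one may be the through bore: there the collar sits on the block, tip 5 mm above the bench. The other two are 20 to 30 mm deep with a hard floor: collar stops 20 mm or more above.
- dish: White ceramic dish with coloured stones fixed in it, loose, 76 mm across and 22 mm high (stones included, about 25 mm). Origin at the centre of its underside. Not to be disturbed.
Things that resemble listed ones, but are neither listed nor needed, are in the scene too. Several things have the shape of the pin; the one meant has the colours described above.

How it is judged:
By the outcome, as a careful person would: the job done as asked, in the order asked, and still so for the second after the job is handed in, with the robot touching nothing.
It also fails if it takes over 45 s, if anything falls off the work surface, if the arm or the gripper's body presses on something with over 40 N, if the wrist force passes 120 N, or if a joint passes its speed limit or range.

ROBOT

A 6-joint arm with a two-finger parallel gripper is mounted at the origin on the work surface. World frame = base frame: x ahead of the robot, y to its left, z up, the work surface at z = 0. Lengths are in mm, angles in rad, forces in N, time in s.
With the tool pointing down it reaches from about 350 to 775 mm from the base axis. Payload 7.3 kg.
Tool frame: the origin (TCP) lies at the very end of the fingers, on their centre line; the grasp point (between the pads) lies 19 mm behind it; z points along the fingers, y is the line along which they close (so a half turn about z gives the same grasp; the last joint's range is limited). The gripper opens to 92 mm and grips with 3 to 60 N. Pads are 19 mm wide; open, the fingers measure 130 mm over their backs; the gripper's body (75 mm by 190 mm) begins 47 mm behind the grasp point.
Start: joints at [-1.493, 0.342, 1.524, -0, 1.275, -0.146], TCP at [116.538, -511.922, 226.741] pointing down, gripper open.
Joint ranges: [-2.53, 2.53], [-0.77, 2.02], [0.04, 2.7], [-1, 4.14], [0.28, 2.66], [-3.11, 3.11]. Speed limits (rad/s): [2.57, 2.57, 3.14, 3.14, 3.14, 3.14].

INTERFACE

Orientations are given as [roll, pitch, yaw] about the fixed x, y, z axes, in that order (R = Rz(yaw) Ry(pitch) Rx(roll)).
In Python, from plant import * gives the robot as it stands.
- The arm moves only by the tool arm_command, never from a script. Its arguments are lists of equal length, an entry for each row: "gripper": the finger opening in mm, from 0 to 91.8; "dp": the shift along the tool's x, y, z in units of 25 mm (1.0 is 25 mm), a list of three; "twist": the turn about the tool's z in units of 5 degrees (1.0 is 5 degrees). A call has exactly 5 rows; each row shifts and turns the commanded pose from where the row before left it, along the tool's axes as they then stand; what a row does not reach is not made up. A row lasts 1/8 s, in which the tool goes at most 62.5 mm and 10.7 degrees, less where a joint would pass 70% of its speed; a pose out of reach is approached as far as the arm can. A call is refused whole if a number of a shift passes 1 or a number of a turn 1, either way. A call with a gripper value outside its range is refused whole. The fingers move at their own pace and stop on an object; the grip force is fixed at half the most. Time passes only in rows, so rows that do not move let the fingers close, or fill a call up. It gives the time, the measured TCP pose, the force, the opening and the grip force at its end, in the units of the state.
- get_obs(): the state, without advancing time (a new reading comes with each control period).
- capture(name): name is "scene" or "top" or "wrist"; returns the picture (480x640x3 uint8, red, green, blue); there is no depth.
- get_calibration(name): a dict with "mtx" (3x3 intrinsics, pixels), "position" and "attitude" of the camera in the world; the wrist camera has in their place "mount" (4x4, takes a point from camera to tool coordinates, whose origin is the TCP and whose axes are the flange's). Camera axes: x right, y down, z forward; pixel columns grow to the right and rows downward; lengths in mm; the calibration is good to about 2 mm. A picture is of the moment at which its call begins: read the wrist's pose just before it. get_calibration takes no time and is no camera call.
- close_job(): hands the job in; it is judged then, once.
The state is a dict: "time": time; "joint_positions": joint angles; "dq": joint speeds; "tau": joint torques, N m; "tool_pos": TCP position; "tcp_rot": TCP orientation; "contact_force": force on the tool from outside, world axes, zero at the start; "moment": the same for the moment, N m; "grip_width": finger opening in mm; "finger_force": force on a finger pad.
Only numpy, scipy, OpenCV 4.12 (cv2) and the standard library are available. Lean on these libraries where they do the work, as an engineer would, in place of code of your own. Each camera call takes 0.05 s, during which the arm holds its last target. There are 200 camera calls.

## Working session

There is one attempt and no reset: what is moved stays moved. The work goes in short steps, Python scripts to look and compute and a tool call to move; the robot and the scene stay as the last step left them, time stands still between calls to the robot, and variables do not carry over. Pictures are saved under pics/ and viewed, at most 10 in all, crops included, and the job is handed in when it is done.

Besides the shell and the picture viewer there is one more tool, called after ">>>" in YAML: its name, and indented under it one key for each argument. arm_command: Moves the arm, as the interface text tells. Its arguments: {"type":"object","properties":{"gripper":{"type":"array"},"dp":{"type":"array"},"twist":{"type":"array"}},"required":["gripper","dp","twist"]}

```bash
mkdir -p pics
cat > h.py <<'E'
from plant import *
import numpy as np, cv2
from scipy.spatial.transform import Rotation as R
def cam(n,obs=None):
    c=get_calibration(n)
    return c
def save(n,f):
    im=capture(n); cv2.imwrite('pics/'+f,im[:,:,::-1]); return im
E
python3 - <<'E'
from h import *
for n in('scene','top','wrist'):
    print(n,get_calibration(n))
o=get_obs();print(o)
save('top','top.png');save('scene','scene.png')
E
```

```text
scene {'mtx': array([[612.4757591 ,   0.        , 326.87542884],
       [  0.        , 612.4757591 , 237.01270534],
       [  0.        ,   0.        ,   1.        ]]), 'position': array([1232.47028724, -831.97006043,  790.87775295]), 'attitude': array([-2.17575575e+00, -1.05865874e-03,  6.87299417e-01])}
top {'mtx': array([[571.36964752,   0.        , 320.83603923],
       [  0.        , 571.36964752, 241.29702988],
       [  0.        ,   0.        ,   1.        ]]), 'position': array([ 437.16539511,  -17.75118894, 1240.27863792]), 'attitude': array([-3.01846854,  0.00780118, -1.55938204])}
wrist {'mtx': array([[353.11083177,   0.        , 320.47694163],
       [  0.        , 353.11083177, 242.54670783],
       [  0.        ,   0.        ,   1.        ]]), 'mount': array([[-1.03753674e-03, -9.67746048e-01, -2.51925605e-01,
         6.54621019e+01],
       [ 9.99999095e-01, -7.88292291e-04, -1.09027842e-03,
         5.54996514e-01],
       [ 8.56521618e-04, -2.51926508e-01,  9.67745990e-01,
        -1.58520056e+02],
       [ 0.00000000e+00,  0.00000000e+00,  0.00000000e+00,
         1.00000000e+00]])}
{'time': 0.0, 'joint_positions': array([-1.49301222e+00,  3.42722659e-01,  1.52497711e+00, -5.64703238e-06,
        1.27543260e+00, -1.45987407e-01]), 'dq': array([ 0.00028762, -0.00097763,  0.00026538,  0.00105689, -0.00055504,
       -0.00073614]), 'tau': array([ 1.43418401e-03, -4.31243527e+01, -2.44214058e+01,  7.17248465e-02,
        5.59552631e-02, -1.12415837e-04]), 'tool_pos': array([ 116.49711046, -511.50151522,  226.05893972]), 'tcp_rot': array([-3.14006854e+00, -2.18638028e-04,  2.23772997e-01]), 'contact_force': array([-0.59155425,  0.39856697,  0.42784537]), 'moment': array([-0.01647734,  0.00630413, -0.00053001]), 'finger_force': 0.0, 'grip_width': 91.54915886564487}
```

View pics/top.png

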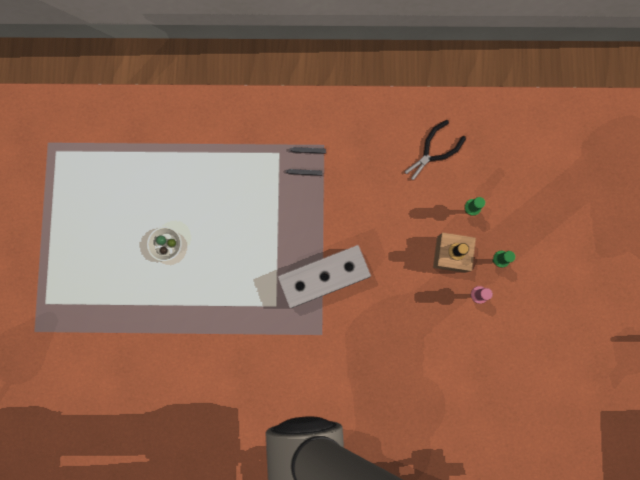

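View pics/scene.png

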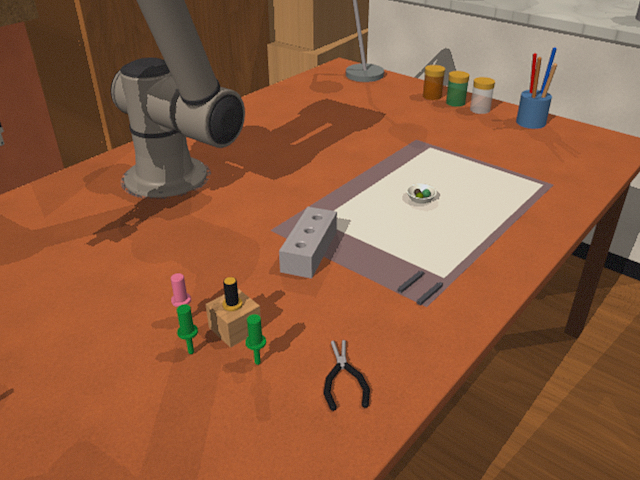

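The top view shows the block's bores at about (300,286), (325,276) and (349,267), and the dish at (165,245). The pin-shaped things are the one in the wooden stand (460,250), two green (475,206) and (505,258), and one pink (482,295). Only the one in the stand has a black handle and brass collar, so I'll check it in an enlarged crop and measure.

```bash
cat >> h.py <<'E'
def ray(n,uv,o=None):
    c=get_calibration(n)
    if n=='wrist':
        T=np.eye(4);T[:3,:3]=R.from_euler('xyz',o['tcp_rot']).as_matrix();T[:3,3]=o['tool_pos'];M=T@c['mount'];Rm=M[:3,:3];p=M[:3,3]
    else: Rm=R.from_euler('xyz',c['attitude']).as_matrix();p=c['position']
    return p,Rm@np.linalg.inv(c['mtx'])@np.array([uv[0],uv[1],1.])
def onz(n,uv,z,o=None):
    p,d=ray(n,uv,o); return (p+d*(z-p[2])/d[2])[:2]
def blobs(m,amin,amax=1e9):
    k,l,s,c=cv2.connectedComponentsWithStats(m.astype(np.uint8))
    return [(c[i].round(1),s[i]) for i in range(1,k) if amin<s[i][4]<amax]
E
python3 - <<'E'
from h import *
t=cv2.imread('pics/top.png');s=cv2.imread('pics/scene.png')
a=cv2.resize(t[180:320,410:530],(400,467),interpolation=2);b=cv2.resize(s[250:390,150:290],(400,467)[:2] and (400,400),interpolation=2)
out=np.zeros((467,800,3),np.uint8);out[:,:400]=a;out[:400,400:]=b;cv2.imwrite('pics/crop.png',out)
m=np.zeros(t.shape[:2],bool);m[250:310,280:372]=t[250:310,280:372].max(2)<40
for c,st in blobs(m,20): print('bore',c,st[4],onz('top',c,55))
for uv in((475,206),(505,258),(482,295)): print('others',onz('top',uv,56))
print('dish',onz('top',(165,245),20))
print('hand',onz('top',(462,249),114), 'stand c',[onz('top',p,58) for p in((442,234),(475,237),(472,270),(438,266))])
E
```

```text
bore [348.4 266.2] 44 [532.18341482 -64.71200822]
bore [324.  276.3] 40 [510.63812302 -14.22948888]
bore [299.6 285.6] 47 [490.82503129  36.09423713]
others [ 661.68311002 -329.75126818]
others [ 552.66964234 -389.51844663]
others [ 475.6113114  -340.10980608]
dish [576.51199111 329.21179196]
hand [ 563.99606491 -286.92659992] stand c [array([ 601.33004395, -259.28831548]), array([ 595.73338801, -327.80503772]), array([ 526.82487787, -320.12445777]), array([ 534.3595078 , -250.04442113])]
```

View pics/crop.png

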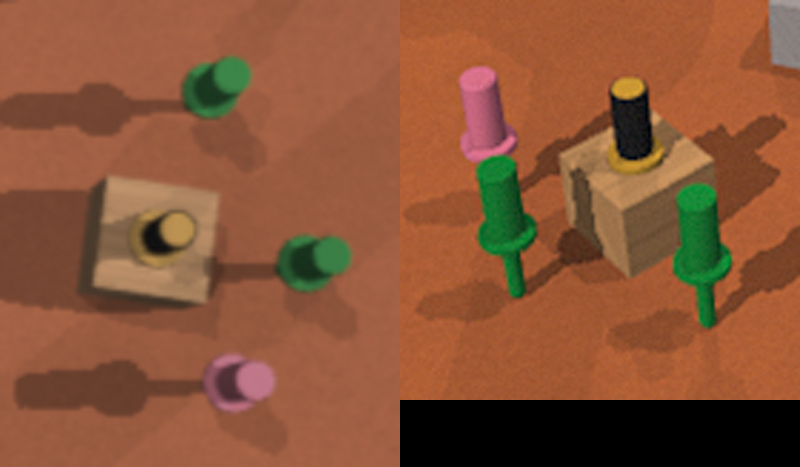

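The crop confirms it: the pin in the stand has the black handle and brass collar, while the others are all green or pink. The pin stands at about (565,-289). I'm moving over it and turning to yaw 0.

>>> arm_command:
  gripper: [60,60,60,60,60]
  dp:
    - [1,0,0]
    - [1,-0.2,0]
    - [1,-0.5,0]
    - [1,-0.5,0]
    - [1,-0.5,0]
  twist: [1,1,0.57,0,0]

```text
time: 0.72
tool_pos: [240.0, -458.6, 226.4]
tcp_rot: [-3.141, 0.0, -0.001]
contact_force: [-0.2, 0.5, 0.6]
grip_width: 60.1
finger_force: 0.0
```

>>> arm_command:
  gripper: [50,50,50,50,50]
  dp:
    - [1,-0.5,0]
    - [1,-0.5,0]
    - [1,-0.5,0]
    - [1,-0.5,0]
    - [1,-0.5,0]
  twist: [0,0,0,0,0]

```text
time: 1.35
tool_pos: [365.1, -396.2, 226.3]
tcp_rot: [-3.141, 0.001, -0.0]
contact_force: [0.2, -0.2, -0.2]
grip_width: 49.6
finger_force: 0.0
```

>>> arm_command:
  gripper: [50,50,50,50,50]
  dp:
    - [1,-0.5,0]
    - [1,-0.5,0]
    - [1,-0.5,0]
    - [1,-0.5,0]
    - [0,0,0]
  twist: [0,0,0,0,0]

```text
time: 1.98
tool_pos: [465.5, -345.8, 226.1]
tcp_rot: [-3.141, 0.001, 0.002]
contact_force: [-0.4, 0.0, -0.0]
grip_width: 49.7
finger_force: 0.0
```

Run:
```python
from h import *
o=get_obs();im=save('wrist','w1.png');print(o['tool_pos'],o['tcp_rot'])
h=cv2.cvtColor(im,cv2.COLOR_RGB2HSV)
m=(h[...,0]>17)&(h[...,0]<30)&(h[...,1]>130)&(h[...,2]>90)
for c,s in blobs(m,60): print(c,s,onz('wrist',c,114,o),onz('wrist',c,64,o))
```

```text
[ 465.46014695 -345.8328871   226.06078753] [-3.14081770e+00  5.61440120e-04  2.02847237e-03]
[240.7 102.4] [227  87  29  32 699] [ 564.41790668 -289.08138933] [ 570.56138829 -278.42622878]
[261.  114.1] [236  89  39  44 544] [ 556.50438815 -303.32439566] [ 561.18533292 -295.30155617]
[204.7 317.9] [198 291  20  63 564] [ 395.06993822 -249.37121012] [ 369.91537691 -231.37701323]
[435.9 322.1] [423 291  22  63 581] [ 391.52821383 -443.57225889] [ 365.71908876 -461.46932669]
[504.4 368.7] [436 364 142  10 996] [ 346.98162122 -507.04734903] [ 312.93961813 -536.67556492]
[234.3 371.5] [206 370  58   4 127] [ 343.73633715 -271.09655913] [ 309.09455691 -257.11753238]
[344.6 371.8] [329 371  33   3  63] [ 343.62207942 -367.67474424] [ 308.95918264 -371.54481371]
[407.2 371.5] [381 370  55   4 123] [ 344.02746843 -422.43720397] [ 309.43949362 -436.42819683]
```

View pics/w1.png

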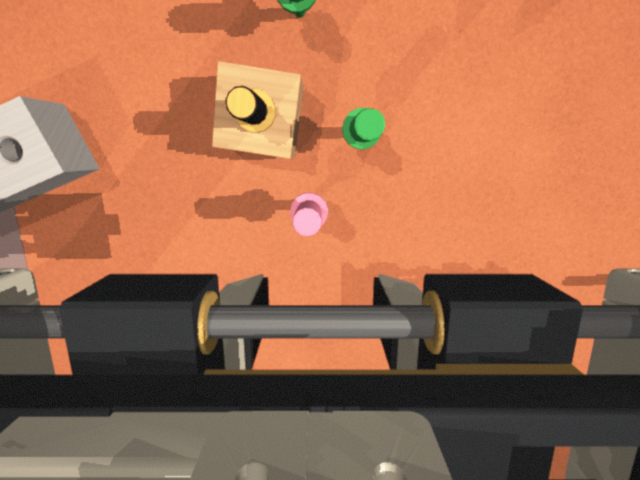

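The wrist view shows the brass handle top at (241,102), which puts the pin at (564.5,-289) and agrees with the top view. The block is at the left, the pink pin at (308,215) and a green one at (367,127). I'll go above it, down to TCP 74, then close.

>>> arm_command:
  gripper: [50,50,50,50,50]
  dp:
    - [0.99,-0.57,0]
    - [0.99,-0.57,0]
    - [0.99,-0.57,0]
    - [0.99,-0.57,0]
    - [0,0,1]
  twist: [0,0,0,0,0]

```text
time: 2.65
tool_pos: [564.9, -290.2, 203.0]
tcp_rot: [3.139, -0.003, 0.001]
contact_force: [0.1, -0.2, 0.2]
grip_width: 50.2
finger_force: 0.0
```

>>> arm_command:
  gripper: [50,50,50,50,50]
  dp:
    - [0,0,1]
    - [0,0,1]
    - [0,0,1]
    - [0,0,1]
    - [0,0,1]
  twist: [0,0,0,0,0]

```text
time: 3.28
tool_pos: [562.4, -290.9, 75.9]
tcp_rot: [3.141, 0.001, -0.002]
contact_force: [0.9, 0.6, -0.0]
grip_width: 49.9
finger_force: 0.0
```

>>> arm_command:
  gripper: [50,22,20,20,20]
  dp:
    - [0,0,0.08]
    - [0,0,0]
    - [0,0,0]
    - [0,0,0]
    - [0,0,0]
  twist: [0,0,0,0,0]

```text
time: 3.9
tool_pos: [563.8, -290.1, 75.7]
tcp_rot: [3.141, -0.001, -0.0]
contact_force: [-1.1, 1.2, 4.8]
grip_width: 23.7
finger_force: 30.0
```

>>> arm_command:
  gripper: [20,20,20,20,20]
  dp:
    - [0,0,-0.3]
    - [0,0,-0.8]
    - [0,0,-0.8]
    - [0,0,-0.8]
    - [0,0,-0.8]
  twist: [0,0,0,0,0]

```text
time: 4.53
tool_pos: [563.3, -290.0, 163.0]
tcp_rot: [3.141, 0.0, -0.0]
contact_force: [0.2, 0.0, -0.9]
grip_width: 23.5
finger_force: 30.0
```

Run:
```python
from h import *
o=get_obs();print(o['tool_pos'],o['grip_width'])
im=save('wrist','w2.png');s=save('scene','s2.png')
# bores in wrist image
t=save('top','t2.png');m=np.zeros(t.shape[:2],bool);m[240:320,270:380]=t[240:320,270:380].max(2)<40
for c,st in blobs(m,20): print('bore',c,st[4],onz('top',c,55))
out=np.zeros((480,800,3),np.uint8);out[:,:420]=im[:,:420,::-1];out[:380,420:]=cv2.resize(s[190:380,150:340,::-1],(380,380));cv2.imwrite('pics/c2.png',out)
```

```text
[ 563.32784717 -289.9530371   163.01354246] 23.535530443428804
bore [348.3 266.4] 47 [531.76459865 -64.50655458]
bore [324.  276.4] 39 [510.43067766 -14.23171573]
bore [299.7 285.7] 41 [490.62064703  35.88377811]
```

View pics/c2.png

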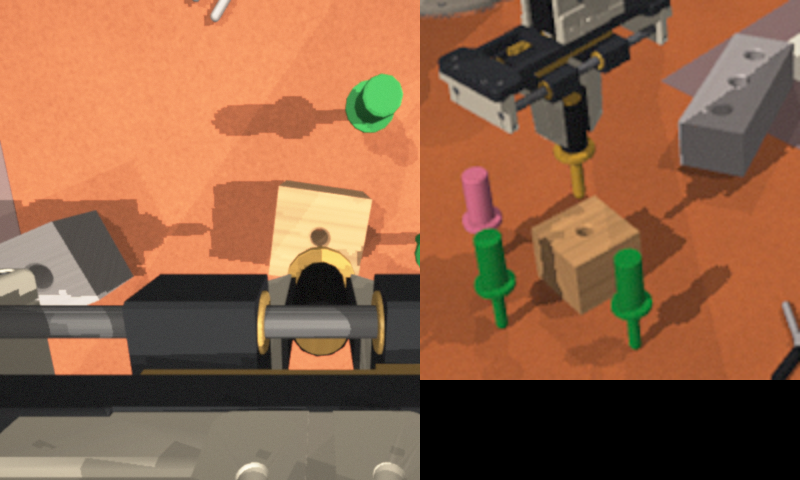

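The pin is lifted clear and held upright, and its stand hole shows at (320,237) in the wrist view. I'll use that pixel as the alignment reference when I'm over each bore. I'm moving over the nearest bore (532,-64.6).

>>> arm_command:
  gripper: [20,20,20,20,20]
  dp:
    - [-0.1,-1,0]
    - [-0.15,-1,0]
    - [-0.15,-1,0]
    - [-0.15,-1,0]
    - [-0.15,-1,0]
  twist: [0,0,0,0,0]

```text
time: 5.3
tool_pos: [545.5, -163.6, 161.6]
tcp_rot: [-3.141, 0.001, -0.001]
contact_force: [1.3, -0.7, -0.2]
grip_width: 23.6
finger_force: 30.0
```

>>> arm_command:
  gripper: [20,20,20,20,20]
  dp:
    - [-0.15,-1,0]
    - [-0.15,-1,0]
    - [-0.15,-1,0]
    - [-0.1,-1,0]
    - [0,0,0]
  twist: [0,0,0,0,0]

```text
time: 5.92
tool_pos: [531.9, -63.0, 162.1]
tcp_rot: [-3.141, 0.0, 0.002]
contact_force: [0.8, -0.1, -0.7]
grip_width: 23.7
finger_force: 30.0
```

```bash
cat > w.py <<'E'
from h import *
import sys
o=get_obs();im=save('wrist',sys.argv[1]);print(o['tool_pos'],o['contact_force'])
m=np.zeros(im.shape[:2],bool);m[200:275,80:560]=im[200:275,80:560].max(2)<75
for c,s in blobs(m,40): print(c,s,onz('wrist',c,55,o))
r=cv2.imread('pics/w2.png');print('hole ref',onz('wrist',(320,237),58,dict(tool_pos=np.array([563.3,-290,163]),tcp_rot=[3.141,0,0])))
cv2.imwrite('pics/c_'+sys.argv[1],im[150:390,150:490,::-1])
E
python3 w.py w3.png
```

```text
[531.85346559 -62.97710029 162.14968747] [ 0.80433305 -0.09918309 -0.71677771]
[322.4 235.4] [311 226  24  20 365] [533.94968648 -65.13980442]
[259.2 261.8] [249 252  21  23 292] [512.47936307 -15.34044012]
[320.  269.3] [300 262  41  13 374] [506.30537103 -63.3039709 ]
hole ref [ 564.68334822 -290.39143098]
```

View pics/c_w3.png

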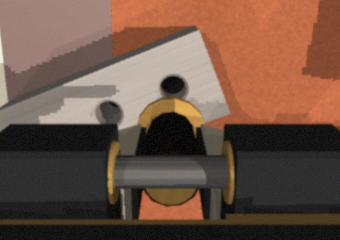

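In the crop the bore's dark disc is at (172,84), fully visible beside the collar. A correction of (+0.7,-1.7) mm is needed. I'll correct it, descend, then probe slowly.

>>> arm_command:
  gripper: [20,20,20,20,20]
  dp:
    - [0.03,0.07,0]
    - [0,0,0.4]
    - [0,0,0.6]
    - [0,0,0.6]
    - [0,0,0]
  twist: [0,0,0,0,0]

```text
time: 6.6
tool_pos: [531.9, -66.6, 120.3]
tcp_rot: [-3.141, 0.004, -0.001]
contact_force: [-0.8, -0.1, -0.7]
grip_width: 23.3
finger_force: 30.0
```

>>> arm_command:
  gripper: [20,20,20,20,20]
  dp:
    - [0,0,0.1]
    - [0,0,0.1]
    - [0,0,0.1]
    - [0,0,0.1]
    - [0,0,0]
  twist: [0,0,0,0,0]

```text
time: 7.22
tool_pos: [533.0, -66.7, 112.1]
tcp_rot: [3.142, 0.0, -0.0]
contact_force: [0.6, 0.5, -0.7]
grip_width: 23.9
finger_force: 30.0
```

>>> arm_command:
  gripper: [20,20,20,20,20]
  dp:
    - [0,-0.06,0.06]
    - [0,0,0.06]
    - [0,0,0.06]
    - [0,0,0.06]
    - [0,0,0]
  twist: [0,0,0,0,0]

```text
time: 7.85
tool_pos: [533.0, -65.2, 106.0]
tcp_rot: [3.142, 0.0, -0.001]
contact_force: [-0.2, -0.1, -0.9]
grip_width: 23.6
finger_force: 30.0
```

>>> arm_command:
  gripper: [20,20,20,20,20]
  dp:
    - [0,0,0.05]
    - [0,0,0.05]
    - [0,0,0.05]
    - [0,0,0]
    - [0,0,0]
  twist: [0,0,0,0,0]

```text
time: 8.48
tool_pos: [533.1, -65.2, 102.5]
tcp_rot: [3.142, -0.0, -0.001]
contact_force: [0.8, 0.2, -1.2]
grip_width: 23.1
finger_force: 30.0
```

>>> arm_command:
  gripper: [20,20,20,20,20]
  dp:
    - [0,0,0.05]
    - [0,0,0.05]
    - [0,0,0.05]
    - [0,0,0]
    - [0,0,0]
  twist: [0,0,0,0,0]

```text
time: 9.1
tool_pos: [533.0, -65.2, 98.7]
tcp_rot: [3.142, 0.0, -0.0]
contact_force: [0.5, 0.4, -1.9]
grip_width: 23.2
finger_force: 30.0
```

>>> arm_command:
  gripper: [20,20,20,20,20]
  dp:
    - [0,0,0.05]
    - [0,0,0.05]
    - [0,0,0]
    - [0,0,0]
    - [0,0,0]
  twist: [0,0,0,0,0]

```text
time: 9.72
tool_pos: [533.4, -65.3, 96.9]
tcp_rot: [3.141, -0.001, -0.0]
contact_force: [-1.5, -0.2, 6.0]
grip_width: 23.2
finger_force: 30.0
```

The floor is felt at a tip height of about 29 mm, well above what a through bore would allow, so this bore is blind. I'll raise the pin and go to the middle bore.

>>> arm_command:
  gripper: [20,20,20,20,20]
  dp:
    - [0,0,-0.4]
    - [0,0,-0.6]
    - [0,0,-0.9]
    - [0,0,-0.1]
    - [-0.3,-0.7,0]
  twist: [0,0,0,0,0]

```text
time: 10.35
tool_pos: [525.5, -47.9, 146.1]
tcp_rot: [3.141, -0.0, -0.002]
contact_force: [0.7, 0.2, -1.3]
grip_width: 23.2
finger_force: 30.0
```

>>> arm_command:
  gripper: [20,20,20,20,20]
  dp:
    - [-0.3,-0.7,0]
    - [-0.25,-0.6,0]
    - [0,0,0]
    - [0,0,0]
    - [0,0,0]
  twist: [0,0,0,0,0]

```text
time: 10.98
tool_pos: [512.1, -15.6, 146.2]
tcp_rot: [3.141, -0.0, -0.001]
contact_force: [0.7, 0.9, -1.7]
grip_width: 23.7
finger_force: 30.0
```

```bash
python3 w.py w4.png
```

```text
[512.08237693 -15.6142879  146.15977924] [ 0.7182648   0.93028676 -1.65258403]
[386.6 214.8] [375 204  26  25 449] [533.1272252  -63.72903728]
[316.4 239.2] [306 232  24  16 271] [515.21389813 -13.37854734]
[251.5 267.4] [235 259  31  16 297] [493.66776151  35.0360327 ]
[319.9 269.4] [300 263  41  12 371] [492.00415076 -15.87468702]
[458.5 274. ] [437 274  44   1  44] [ 488.18543589 -119.5287877 ]
hole ref [ 564.68517173 -290.39580242]
```

View pics/c_w4.png

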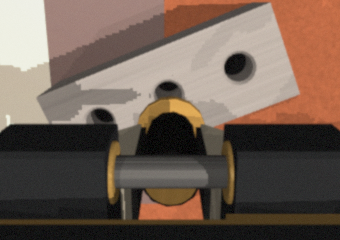

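The middle bore at (168,90) in the crop is partly hidden by the collar. From its columns and the two neighbouring bores, about 1.2 mm of correction is needed. I'm descending.

>>> arm_command:
  gripper: [20,20,20,20,20]
  dp:
    - [-0.05,-0.05,0]
    - [0,0,0.4]
    - [0,0,0.5]
    - [0,0,0.4]
    - [0,0,0]
  twist: [0,0,0,0,0]

```text
time: 11.65
tool_pos: [509.9, -13.9, 112.5]
tcp_rot: [-3.141, 0.002, -0.001]
contact_force: [-0.3, 1.3, -1.0]
grip_width: 23.7
finger_force: 30.0
```

>>> arm_command:
  gripper: [20,20,20,20,20]
  dp:
    - [0,0,0.08]
    - [0,0,0.08]
    - [0,0,0.08]
    - [0,0,0.06]
    - [0,0,0]
  twist: [0,0,0,0,0]

```text
time: 12.28
tool_pos: [510.5, -13.9, 106.1]
tcp_rot: [3.142, 0.0, -0.0]
contact_force: [0.4, -0.4, -1.5]
grip_width: 23.6
finger_force: 30.0
```

>>> arm_command:
  gripper: [20,20,20,20,20]
  dp:
    - [0,0,0.05]
    - [0,0,0.05]
    - [0,0,0.05]
    - [0,0,0]
    - [0,0,0]
  twist: [0,0,0,0,0]

```text
time: 12.9
tool_pos: [510.6, -14.0, 102.4]
tcp_rot: [3.142, 0.0, -0.001]
contact_force: [0.3, -0.5, -0.6]
grip_width: 23.4
finger_force: 30.0
```

>>> arm_command:
  gripper: [20,20,20,20,20]
  dp:
    - [0,0,0.05]
    - [0,0,0.05]
    - [0,0,0.05]
    - [0,0,0]
    - [0,0,0]
  twist: [0,0,0,0,0]

```text
time: 13.52
tool_pos: [510.6, -14.0, 98.7]
tcp_rot: [3.141, -0.0, -0.0]
contact_force: [1.0, 0.7, -1.0]
grip_width: 23.7
finger_force: 30.0
```

>>> arm_command:
  gripper: [20,20,20,20,20]
  dp:
    - [0,0,0.05]
    - [0,0,0.05]
    - [0,0,0.05]
    - [0,0,0]
    - [0,0,0]
  twist: [0,0,0,0,0]

```text
time: 14.15
tool_pos: [510.6, -14.0, 95.0]
tcp_rot: [3.141, -0.0, -0.001]
contact_force: [-0.0, 0.0, -1.1]
grip_width: 23.3
finger_force: 30.0
```

>>> arm_command:
  gripper: [20,20,20,20,20]
  dp:
    - [0,0,0.05]
    - [0,0,0.05]
    - [0,0,0.05]
    - [0,0,0]
    - [0,0,0]
  twist: [0,0,0,0,0]

```text
time: 14.78
tool_pos: [510.6, -14.0, 91.2]
tcp_rot: [3.141, 0.0, -0.0]
contact_force: [0.1, 0.7, -0.8]
grip_width: 23.5
finger_force: 30.0
```

>>> arm_command:
  gripper: [20,20,20,20,20]
  dp:
    - [0,0,0.05]
    - [0,0,0.05]
    - [0,0,0.05]
    - [0,0,0]
    - [0,0,0]
  twist: [0,0,0,0,0]

```text
time: 15.4
tool_pos: [510.6, -14.0, 87.4]
tcp_rot: [3.142, -0.0, -0.0]
contact_force: [0.5, -0.4, -0.5]
grip_width: 23.2
finger_force: 30.0
```

There's no floor at a depth of 35 mm, so the middle bore is the through one. I'll continue down to the collar.

>>> arm_command:
  gripper: [20,20,20,20,20]
  dp:
    - [0,0,0.12]
    - [0,0,0.12]
    - [0,0,0.12]
    - [0,0,0.08]
    - [0,0,0]
  twist: [0,0,0,0,0]

```text
time: 16.02
tool_pos: [510.5, -14.0, 76.2]
tcp_rot: [3.142, 0.0, -0.0]
contact_force: [0.7, 1.0, -1.7]
grip_width: 23.4
finger_force: 30.0
```

>>> arm_command:
  gripper: [20,20,20,20,20]
  dp:
    - [0,0,0.05]
    - [0,0,0.05]
    - [0,0,0]
    - [0,0,0]
    - [0,0,0]
  twist: [0,0,0,0,0]

```text
time: 16.65
tool_pos: [510.6, -14.0, 74.0]
tcp_rot: [3.141, -0.0, -0.0]
contact_force: [-0.5, -0.5, -1.6]
grip_width: 23.1
finger_force: 30.0
```

>>> arm_command:
  gripper: [20,20,20,20,20]
  dp:
    - [0,0,0.04]
    - [0,0,0.04]
    - [0,0,0]
    - [0,0,0]
    - [0,0,0]
  twist: [0,0,0,0,0]

```text
time: 17.27
tool_pos: [510.7, -14.0, 72.7]
tcp_rot: [3.141, -0.001, -0.0]
contact_force: [-2.5, -0.1, 6.4]
grip_width: 23.3
finger_force: 30.0
```

Contact came at TCP 72.7, exactly where the collar should sit. I'll release and rise straight up.

>>> arm_command:
  gripper: [28,36,45,50,50]
  dp:
    - [0,0,0]
    - [0,0,0]
    - [0,0,0]
    - [0,0,0]
    - [0,0,-0.3]
  twist: [0,0,0,0,0]

```text
time: 17.9
tool_pos: [510.2, -13.9, 79.2]
tcp_rot: [-3.141, 0.001, -0.001]
contact_force: [-0.4, -0.5, 0.7]
grip_width: 50.1
finger_force: 0.0
```

>>> arm_command:
  gripper: [50,50,50,50,50]
  dp:
    - [0,0,-0.8]
    - [0,0,-1]
    - [0,0,-1]
    - [0,0,-1]
    - [0,0,-1]
  twist: [0,0,0,0,0]

```text
time: 18.52
tool_pos: [510.5, -14.0, 200.9]
tcp_rot: [3.141, -0.001, -0.0]
contact_force: [0.9, 0.1, 0.3]
grip_width: 49.7
finger_force: 0.0
```

Run:
```python
from h import *
s=save('scene','s5.png');w=save('wrist','w5.png')
out=np.zeros((480,800,3),np.uint8);out[:,:400]=cv2.resize(s[140:350,220:395,::-1],(400,480));out[:,400:]=w[:,120:520,::-1];cv2.imwrite('pics/c5.png',out)
```

```text
(no output)
```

View pics/c5.png

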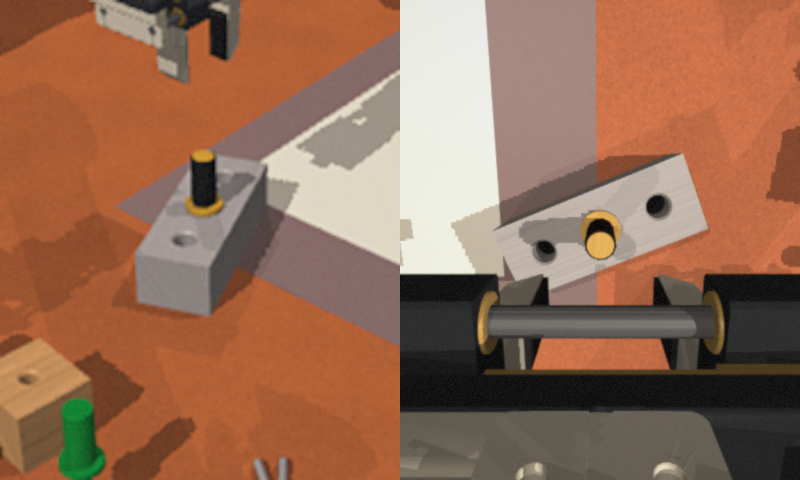

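The pin stands upright in the middle bore (left crop at about (204,180)), with its collar flat on the block and the gripper clear above it.

```bash
python3 -c "
from plant import *
print(close_job())"
```

```text
the job is handed in; nothing more can be done
None
```

The job is handed in: the brass pin stands upright in the middle bore, the open one, with its collar down on the block; of the other two I probed only the one nearest the stand, which was blind, and I kept clear of the dish.

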